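# Square up a row of carabiners with a straightedge

### The job

Square up the four carabiners for inspection: take the straightedge by its grip bar and, with its long edge across all four front ends, push the row back along the slots until every carabiner bears on the depth stop at the back of the stand and the row stands in one straight line. Feel for the stop and press lightly for a moment, two or three newtons on each carabiner and never more than 5 N on any one, touching carabiners and stand with nothing but the straightedge. Then lay the straightedge flat on the table, clear of everything, and leave the mallet, wear gauge and rigging plate where they are.

Things in the scene. Friction and masses are not known exactly. Their poses are not given: they have to be found in the camera images.
- stand: Beech stand screwed to the table: a 180 (x) x 152 (y) mm block. Origin: on the table, middle of the block's front face; +x to the back along the slots, +y left. Four slots along x at y = +57, +19, -19, -57 mm, 12 mm wide, open in front; floor 20 mm, tops of the walls between them 36 mm above the table.
- rear_rail: Cross rail at the back of the stand, front face 166 mm behind the stand's front. Two screwed rods with thumb nuts hold in front of it a straight rigid cross bar, the depth stop (146 mm wide, 12 mm thick, 37 to 65 mm above the table, parallel to the rail). The stop's front face is set anywhere from 115 to 145 mm behind the stand's front; its setting is not measured. Origin: table level, rail's front face.
- straightedge: Loose aluminium straightedge, 0.3 kg, flat on the table left or right of the stand. Blade 260 (x) x 76 (y) x 5 mm; both long edges (y = +38, -38 mm) are straight, use either. A black grip bar, 120 (x) x 18 mm (y), stands on its middle up to z = 32 mm. Origin: centre of the underside, z up. It balances at its middle.
- carabiner1: Green oval carabiner, 110 mm long, 60 mm high, bar 11 mm thick, about 85 g, standing on its spine, gate up (top 80 mm above the table), in the stand's slot at y = +57 mm; slides along the slot with some 0.4 to 1 N of drag. Origin: middle of its underside, 20 mm above the table; x along it to the stand's back, z up.
- carabiner1_nose (a point): Foremost point of carabiner1's front end, 55 mm ahead of its origin and 50 mm above the table; seen from the side both ends are round, 30 mm radius. It starts 3 to 25 mm in front of the stand's front face; with the carabiner home against the depth stop it is 110 mm ahead of the stop's face.
- carabiner2: Green oval carabiner, 110 mm long, 60 mm high, bar 11 mm thick, about 85 g, standing on its spine, gate up (top 80 mm above the table), in the stand's slot at y = +19 mm; slides along the slot with some 0.4 to 1 N of drag. Origin: middle of its underside, 20 mm above the table; x along it to the stand's back, z up.
- carabiner2_nose (a point): Foremost point of carabiner2's front end, 55 mm ahead of its origin and 50 mm above the table; seen from the side both ends are round, 30 mm radius. It starts 3 to 25 mm in front of the stand's front face; with the carabiner home against the depth stop it is 110 mm ahead of the stop's face.
- carabiner3: Green oval carabiner, 110 mm long, 60 mm high, bar 11 mm thick, about 85 g, standing on its spine, gate up (top 80 mm above the table), in the stand's slot at y = -19 mm; slides along the slot with some 0.4 to 1 N of drag. Origin: middle of its underside, 20 mm above the table; x along it to the stand's back, z up.
- carabiner3_nose (a point): Foremost point of carabiner3's front end, 55 mm ahead of its origin and 50 mm above the table; seen from the side both ends are round, 30 mm radius. It starts 3 to 25 mm in front of the stand's front face; with the carabiner home against the depth stop it is 110 mm ahead of the stop's face.
- carabiner4: Green oval carabiner, 110 mm long, 60 mm high, bar 11 mm thick, about 85 g, standing on its spine, gate up (top 80 mm above the table), in the stand's slot at y = -57 mm; slides along the slot with some 0.4 to 1 N of drag. Origin: middle of its underside, 20 mm above the table; x along it to the stand's back, z up.
- carabiner4_nose (a point): Foremost point of carabiner4's front end, 55 mm ahead of its origin and 50 mm above the table; seen from the side both ends are round, 30 mm radius. It starts 3 to 25 mm in front of the stand's front face; with the carabiner home against the depth stop it is 110 mm ahead of the stop's face.
- mallet: Black rubber mallet with a wooden handle, lying on the other side of the stand; head 58 mm thick and 92 mm long, 300 mm over all. Origin under about the middle of the handle, at table level, x towards the head. To be left alone.
- wear_gauge: Flat steel wear gauge, 130 x 40 x 4 mm with notches in one edge, lying behind to one side. Origin: centre of the underside. To be left alone.
- rigging_plate: Scratched aluminium rigging plate, 90 x 130 x 10 mm with six round holes, lying behind to the other side. Origin: centre of the underside. To be left alone.
Not all that is in view belongs to the job. Leave any pink look-alike of the carabiner1 alone.

How it is judged:
By the outcome, as a careful person would: the job done as asked, in the order asked, and still so for the second after the job is handed in, with the robot touching nothing.
It also fails if it takes over 72 s, if anything falls off the work surface, if the arm or the gripper's body presses on something with over 40 N, if the wrist force passes 120 N, or if a joint passes its speed limit or range.

### The arm

A 7-joint arm with a two-finger parallel gripper is mounted at the origin on the work surface. World frame = base frame: x ahead of the robot, y to its left, z up, the work surface at z = 0. Lengths are in m, angles in rad, forces in N, time in s.
With the tool pointing down it reaches from about 0.4 to 0.875 m from the base axis. Payload 19.3 kg.
Tool frame: the origin (TCP) lies midway between the tips of the shut fingers; the grasp point (between the pads) lies 19 mm behind it; z points along the fingers, y is the direction in which the jaws open and shut (so a half turn about z gives the same grasp; the last joint's range is limited). The gripper opens to 85 mm and grips with 20 to 120 N. Pads are 22 mm wide; open, the fingers measure 114 mm over their backs; the gripper's body (76 mm by 85 mm) begins 54 mm behind the grasp point. The pads swing forward as they close: fully open they stand 13 mm farther back than shut.
Start: joints at [-1.235, 0.521, -0.036, 1.599, 0.021, 1.021, -0.113], TCP at [0.247, 0.574, 0.205] pointing down, gripper open.
Joint ranges: [-2.91, 2.91], [-0.3, 2.13], [-1.5, 1.42], [0.17, 2.43], [-1.26, 4.41], [0.16, 1.93], [-2.52, 2.52]. Speed limits (rad/s): [1.89, 1.89, 2.39, 2.39, 3.01, 3.01, 3.01].

### API

Orientations are given as [roll, pitch, yaw] about the fixed x, y, z axes, in that order (R = Rz(yaw) Ry(pitch) Rx(roll)).
In Python, from workcell import bot, optics gives the robot as it stands.
- The arm moves only by the tool drive_tool, never from a script. Its argument "rows" is one flat list of numbers, 4 for each row, row after row: the shift along the tool's x, y, z in mm, then the turn about the tool's z in rad. A call has exactly 10 rows; each row is the pose to reach, as a shift and turn from the pose commanded when the call began, along the tool's axes at that moment; what a row does not reach only later rows make up. A row lasts 1/8 s, in which the tool goes at most 62.5 mm and 10.7 degrees, less where a joint would pass 70% of its speed; a pose out of reach is approached as far as the arm can. A call with a gripper value outside its range is refused whole. "jaw" is the opening, from 0 (shut) to 1 (fully open), set as the call begins (left out, the last holds). The fingers move at their own pace and stop on an object; "squeeze" is the grip in N (left out, the last holds). Time passes only in rows, so rows that repeat a pose let the fingers close, or fill a call up. It gives the time, the measured TCP pose, the force and the opening at its end, in the units of the state.
- bot.observe(): the state, without advancing time (a new reading comes with each control period).
- optics.grab_frame(name): name is "side" or "top" or "wrist"; returns a dict with "pixels" (400x640x3 uint8, red, green, blue), "z_map" (400x640 float32, m along the optical axis (not along the pixel's ray), 0 where there is no reading), "camera_matrix" (3x3 intrinsics, pixels), "rvec" (rotation vector, rad) and "tvec" (3), from world to camera coordinates, as OpenCV has them. Camera axes: x right, y down, z forward; pixel columns grow to the right and rows downward; lengths in m; the calibration is good to about 2 mm. A picture is of the moment at which its call begins.
- bot.job_done(): hands the job in, once; it reports no verdict.
The state is a dict: "clock": time; "qpos": joint angles; "qd": joint speeds; "joint_efforts": joint torques, N m; "position": TCP position; "tool_rot": TCP orientation; "force": force on the tool from outside, world axes, zero at the start; "moment": the same for the moment, N m; "grip_width": finger opening in m.
Only numpy, scipy, OpenCV 4.12 (cv2) and the standard library are available. Lean on these libraries where they do the work, as an engineer would, in place of code of your own. Each camera call takes 0.05 s, during which the arm holds its last target. There are 200 camera calls.

## Working session

There is one attempt and no reset: what is moved stays moved. The work goes in short steps, Python scripts to look and compute and a tool call to move; the robot and the scene stay as the last step left them, time stands still between calls to the robot, and variables do not carry over. Pictures are saved under pics/ and viewed, about 8 in all and at most 12, crops included, and the job is handed in when it is done.

Besides the shell and the picture viewer there is one more tool, called after "Call:" as a command line: name --argument value ..., lists and objects as JSON in quotes. drive_tool: Moves the arm, as the interface text tells. Its arguments: {"type":"object","properties":{"rows":{"type":"array"},"jaw":{"type":"number"},"squeeze":{"type":"number"}},"required":["rows"]}

```bash
mkdir -p pics
cat > h.py <<'E'
import numpy as np, cv2
from workcell import bot, optics
def grab(n):
    f=optics.grab_frame(n); R,_=cv2.Rodrigues(np.array(f["rvec"],float)); 
    f["R"]=R; f["t"]=np.array(f["tvec"],float).ravel(); return f
def cloud(f):
    z=f["z_map"].astype(float); K=np.array(f["camera_matrix"]); v,u=np.mgrid[:z.shape[0],:z.shape[1]]
    P=np.stack([(u-K[0,2])/K[0,0]*z,(v-K[1,2])/K[1,1]*z,z],-1)
    W=(P-f["t"])@f["R"]; W[z<=0]=np.nan; return W
def save(f,n): cv2.imwrite("pics/"+n,f["pixels"][:,:,::-1])
E
python3 - <<'E'
from h import *
s=bot.observe(); print({k:np.round(v,3).tolist() for k,v in s.items()})
a=grab("top"); b=grab("side")
import pickle; pickle.dump((a,b),open("f0.pkl","wb"))
save(a,"top0.png"); save(b,"side0.png")
for f in (a,b): print(np.round(-f["R"].T@f["t"],3), f["camera_matrix"][0])
E
```

```text
{'clock': 0.0, 'qpos': [-1.235, 0.522, -0.036, 1.6, 0.021, 1.021, -0.113], 'qd': [-0.0, -0.001, 0.0, -0.0, -0.001, -0.001, -0.001], 'joint_efforts': [-0.001, -92.712, 1.979, -36.993, 0.018, 0.008, -0.0], 'position': [0.247, 0.574, 0.204], 'tool_rot': [-3.14, 0.0, 2.736], 'force': [-0.8, -0.145, 0.627], 'moment': [0.029, 0.004, 0.003], 'grip_width': 0.085}
[ 0.393 -0.006  0.989] [436.1341576    0.         314.95150835]
[ 0.395 -0.944  0.707] [409.59370846   0.         323.06023686]
```

View pics/top0.png

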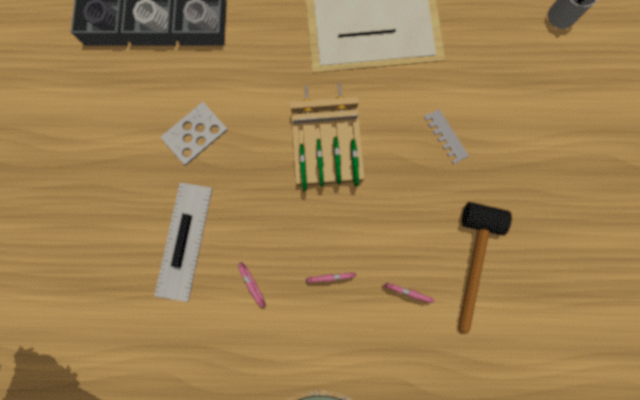

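View pics/side0.png

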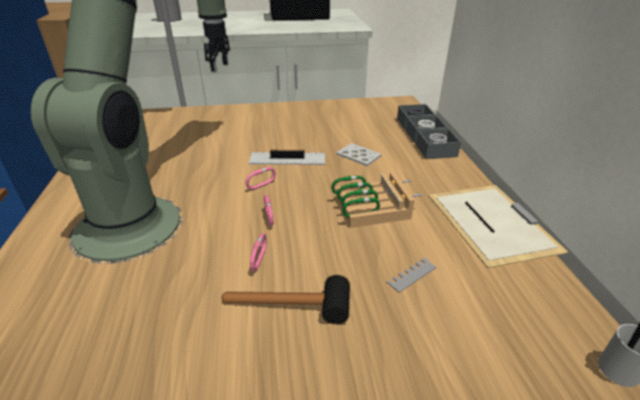

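The top view shows the stand at about (327,140) with its green carabiners. The straightedge is at (183,242), the mallet at (485,265), the gauge at (445,135) and the plate at (195,133). Three pink look-alikes are at (251,285), (331,278) and (408,293). The side view agrees. The next step is to measure.

```bash
cat > m.py <<'E'
from h import *
import pickle
a,b=pickle.load(open("f0.pkl","rb"))
def rect(P,n):
    P=P.astype(np.float32); r=cv2.minAreaRect(P[:,:2]*1000); print(n,len(P),np.round(r[0],1),np.round(r[1],1),round(r[2],2),'z',np.round(np.nanpercentile(P[:,2],[5,50,95])*1000,1)); 
for nm,f in (("top",a),("side",b)):
    W=cloud(f); I=f["pixels"]; hsv=cv2.cvtColor(np.ascontiguousarray(I),cv2.COLOR_RGB2HSV)
    print(nm,'table z',np.nanmedian(W[(abs(W[...,0]-.35)<.03)&(abs(W[...,1])<.1)&(abs(W[...,2])<.02)][:,2]))
    x,y,z=W[...,0],W[...,1],W[...,2]
    H,S,V=[hsv[...,i].astype(int) for i in range(3)]
    box=(x>.15)&(x<.55)&(y>.2)&(y<.45)
    bl=box&(S<60)&(V>110); bar=box&(V<60)&(z>.01)
    for m,n in ((bl,'blade'),(bar,'bar')):
        m=cv2.morphologyEx(m.astype(np.uint8),cv2.MORPH_OPEN,np.ones((2,2)))
        k,l,st,_=cv2.connectedComponentsWithStats(m)
        for i in range(1,k):
            if st[i,4]>80: rect(W[l==i],n)
    g=(H>45)&(H<90)&(S>100)&(x>.4)&(x<.8)&(abs(y)<.15)
    k,l,st,_=cv2.connectedComponentsWithStats(g.astype(np.uint8))
    for i in range(1,k):
        if st[i,4]>30: rect(W[l==i],'green')
    p=(H>150)&(S>80)&(x>.1)&(x<.5)&(abs(y)<.4)
    k,l,st,_=cv2.connectedComponentsWithStats(p.astype(np.uint8))
    for i in range(1,k):
        if st[i,4]>30: rect(W[l==i],'pink')
    # stand: raised things
    s=(x>.48)&(x<.8)&(abs(y)<.14)&(z>.03)&(z<.04)&~g
    rect(W[s],'walls')
    s=(x>.55)&(x<.8)&(abs(y)<.14)&(z>.055)&~g
    rect(W[s],'stop/rail')
cv2.imwrite("pics/crop0.png",cv2.resize(a["pixels"][70:310,130:380,::-1],None,fx=3,fy=2.5,interpolation=cv2.INTER_CUBIC)[:600])
E
python3 m.py
```

```text
top table z 0.0010314082635606257
blade 2711 [442.  314.9] [ 71.1 230.9] 77.73 z [ 1.7  6.  10.4]
bar 445 [457.1 308.9] [  7.8 116. ] 75.67 z [ 7.  30.9 35. ]
green 34 [671.9 -28. ] [22.5  6.6] 0.09 z [75.1 79.4 81.4]
green 37 [667.4 -65.9] [ 8.6 23.6] 88.49 z [72.9 78.5 83.6]
green 35 [655.2  45.4] [22.5  6.7] 2.61 z [74.7 79.4 83.2]
green 116 [615.2 -32.3] [54.4  9.6] 3.42 z [64.6 80.  84.2]
green 105 [609.5   4.2] [56.1  9. ] 3.54 z [63.8 79.6 84.1]
green 131 [610.7 -70.3] [57.2 11. ] 3.61 z [64.9 79.7 84.1]
green 112 [599.1  41.1] [55.5  8.7] 5.51 z [64.7 79.1 84.3]
pink 310 [366.2 148.9] [102.2  11.5] 29.8 z [ 9.5 55.  63.1]
pink 63 [387.9 -55.4] [11.  28.2] 0.85 z [ 7.8 56.4 62. ]
pink 133 [381.3   3.1] [12.4 55.4] 5.51 z [27.7 59.8 63.4]
pink 76 [ 365.5 -151.8] [32.8  9.1] 71.07 z [41.  56.8 62.3]
pink 126 [ 347.4 -207.2] [53.7 12.3] 72.42 z [51.1 60.1 63.7]
walls 2650 [676.1  -8.7] [175.9 152.3] 4.84 z [33.8 37.1 39.5]
stop/rail 1520 [685.4  -1.6] [229.2 150.7] 0.54 z [57.1 66.9 80.4]
side table z -0.000569813982019971
blade 531 [440.8 296.9] [ 73.8 229.6] 73.49 z [-1.4  3.7  6.8]
bar 187 [461.5 304.4] [ 10.5 111.2] 80.93 z [ 8.5 18.3 29.5]
green 342 [613.5 -19.1] [ 80.6 122.7] 3.29 z [34.  72.3 80.1]
green 136 [666.9 -13.6] [ 32.8 123.1] 5.29 z [37.4 69.2 78.3]
pink 182 [364.  147.7] [101.7  11.5] 31.09 z [ 5.1 28.  59.2]
pink 140 [381.9 -19.1] [ 10.1 109.9] 8.34 z [ 1.8 42.8 60.6]
pink 281 [ 349.1 -191. ] [101.6  18.3] 72.18 z [ 6.6 33.7 60.5]
walls 1014 [674.8  -9.9] [196.2 159.6] 5.96 z [30.9 34.6 37.8]
stop/rail 701 [684.8 -12.6] [212.7 153.9] 7.7 z [56.4 64.7 79.3]
```

View pics/crop0.png

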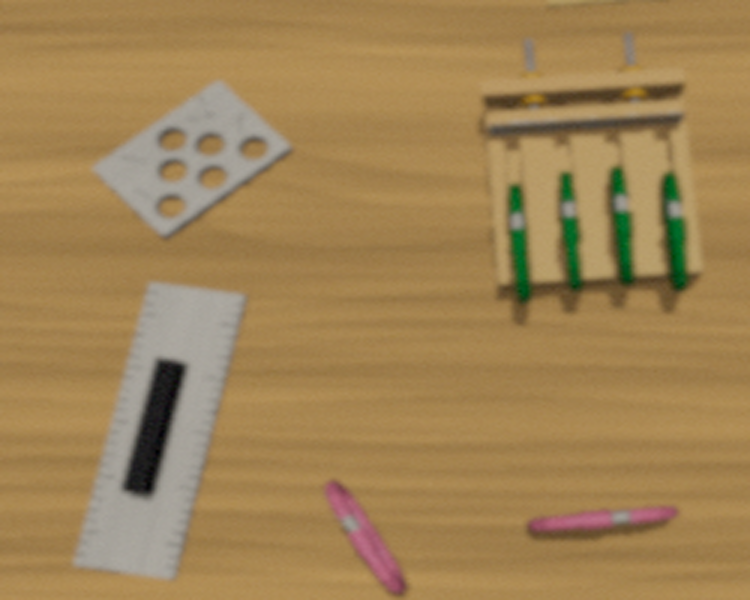

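Call:
drive_tool --rows '[-20, -11, 0, -0.02, -60, -33, 0, -0.06, -100, -54, 0, -0.1, -140, -76, 0, -0.14, -180, -98, 0, -0.16, -220, -120, 0, -0.178, -255, -139, 0, -0.178, -280, -153, 0, -0.178, -296, -161, 0, -0.178, -296, -161, 0, -0.178]' --jaw 1

```text
clock: 1.35
position: [0.4556, 0.3089, 0.2046]
tool_rot: [-3.141, -0.0, 2.912]
force: [-0.7, 0.9, -0.2]
grip_width: 0.0852
```

```bash
cat >> h.py <<'E'
def pix2plane(f,uv,zp):
    K=np.array(f["camera_matrix"]); uv=np.atleast_2d(uv).astype(float)
    d=np.c_[(uv[:,0]-K[0,2])/K[0,0],(uv[:,1]-K[1,2])/K[1,1],np.ones(len(uv))]@f["R"]
    c=-f["R"].T@f["t"]; s=(zp-c[2])/d[:,2]; return c+s[:,None]*d
def tooldelta(p,yaw):
    """commanded shift (mm) & turn from measured pose to world p,yaw (tool down)"""
    s=bot.observe(); q=np.array(s["position"]); y=s["tool_rot"][2]
    d=np.array(p)-q; X=np.array([np.cos(y),np.sin(y)]); Y=np.array([np.sin(y),-np.cos(y)])
    t=-((yaw-y+np.pi)%(2*np.pi)-np.pi)
    return np.round([d[:2]@X*1e3,d[:2]@Y*1e3,-d[2]*1e3],1),round(t,4),np.round(q,4),np.round(s["tool_rot"],4)
E
python3 - <<'E'
from h import *
f=grab("wrist"); save(f,"w1.png"); W=cloud(f)
I=f["pixels"]; V=I.max(-1); 
x,y,z=W[...,0],W[...,1],W[...,2]
m=((V<60)&(z>.02)&(z<.045)).astype(np.uint8)
k,l,st,c=cv2.connectedComponentsWithStats(m)
i=1+np.argmax(st[1:,4]); vv,uu=np.where(l==i)
P=pix2plane(f,np.c_[uu,vv],.032); print('bar',cv2.minAreaRect((P[:,:2]*1000).astype(np.float32)),np.median(W[l==i],0), st[i])
S=cv2.cvtColor(np.ascontiguousarray(I),cv2.COLOR_RGB2HSV)[...,1]
m=((S<60)&(z<.015)&(z>-.01)).astype(np.uint8); m=cv2.morphologyEx(m,cv2.MORPH_OPEN,np.ones((5,5)))
k,l,st,c=cv2.connectedComponentsWithStats(m); i=1+np.argmax(st[1:,4]); vv,uu=np.where(l==i)
P=pix2plane(f,np.c_[uu,vv],.005); print('blade',cv2.minAreaRect((P[:,:2]*1000).astype(np.float32)),st[i])
s=bot.observe();print(s["clock"],s["position"],s["tool_rot"])
E
```

```text
bar ((459.3064880371094, 314.83349609375), (17.312076568603516, 117.58613586425781), 81.72171020507812) [0.45430629 0.31488002 0.03220917] [ 316  123   23  108 1608]
blade ((460.38702392578125, 314.0389404296875), (76.50709533691406, 260.22064208984375), 81.29540252685547) [  284    51    82   228 12893]
1.4 [0.4548457  0.30987756 0.20456225] [ 3.14156219e+00 -4.24920530e-04  2.91369248e+00]
```

View pics/w1.png

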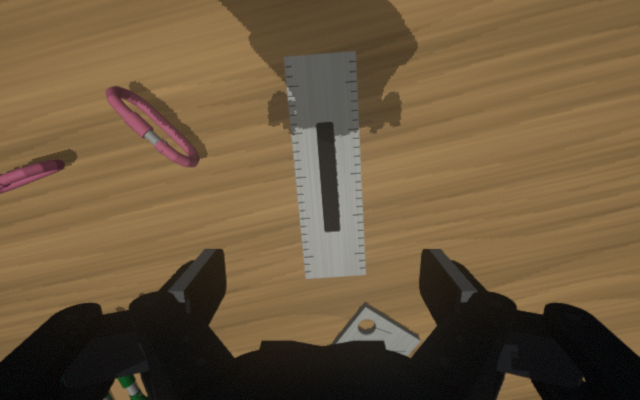

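The wrist view shows the straightedge at (327,165), with its black bar from (325,123) to (333,231). It is clear of the pink pieces and the plate. Next I descend and grip.

Call:
drive_tool --rows '[-1, 2, 15, -0.02, -2, 4, 45, -0.06, -3, 6.4, 75, -0.078, -3, 6.4, 105, -0.078, -3, 6.4, 130, -0.078, -3, 6.4, 152, -0.078, -3, 6.4, 170, -0.078, -3, 6.4, 184, -0.078, -3, 6.4, 193, -0.078, -3, 6.4, 196, -0.078]' --jaw 0.6

```text
clock: 2.65
position: [0.4594, 0.315, 0.0084]
tool_rot: [-3.141, -0.0, 2.992]
force: [0.8, -0.1, 0.9]
grip_width: 0.0513
```

Call:
drive_tool --rows '[0, 0, 0, 0, 0, 0, 0, 0, 0, 0, 0, 0, 0, 0, 0, 0, 0, 0, 0, 0, 0, 0, 0, 0, 0, 0, 0, 0, 0, 0, 0, 0, 0, 0, 0, 0, 0, 0, 0, 0]' --jaw 0 --squeeze 80

```text
clock: 3.9
position: [0.4595, 0.315, 0.0087]
tool_rot: [3.142, -0.0, 2.992]
force: [0.2, -0.4, 0.9]
grip_width: -0.0001
```

The fingers shut fully, so the grip missed. I need to see why.

Run:
```python
from h import *
a=grab("wrist"); b=grab("side")
im=np.zeros((400,800,3),np.uint8); im=np.hstack([cv2.resize(a["pixels"],(480,300)),cv2.resize(b["pixels"][80:220,180:380],(320,300))])[:,:,::-1]
cv2.imwrite("pics/miss.png",im)
```

```text
(no output)
```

View pics/miss.png

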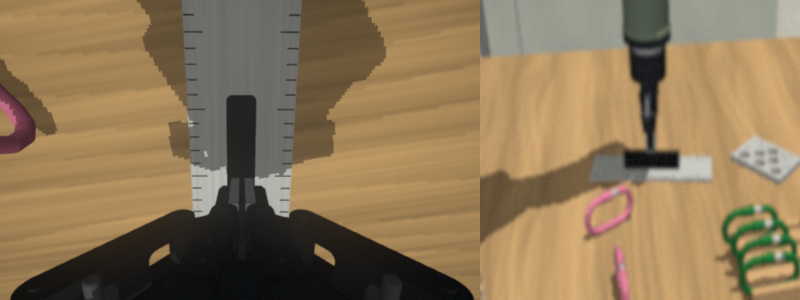

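Run:
```python
from h import *
a=grab("wrist"); b=grab("side")
A=cv2.resize(a["pixels"][120:300,230:410],(400,400),interpolation=cv2.INTER_CUBIC); B=cv2.resize(b["pixels"][120:180,240:300+20][:, :80],(400,300),interpolation=cv2.INTER_CUBIC)
B=np.vstack([B,np.zeros((100,400,3),np.uint8)])
g=np.hstack([A,B]).astype(float); g=(255*(g/255)**.5).astype(np.uint8)
cv2.imwrite("pics/miss2.png",g[:,:,::-1])
W=cloud(a); 
for v in range(150,300,10): print(v,np.round(W[v,300:345:4,2]*1000).tolist())
s=bot.observe(); print(s["grip_width"],s["force"],s["position"])
```

```text
150 [4.0, 33.0, 32.0, 32.0, 33.0, 32.0, 32.0, 31.0, 31.0, 31.0, 31.0, 6.0]
160 [5.0, 32.0, 32.0, 32.0, 32.0, 33.0, 32.0, 31.0, 32.0, 32.0, 31.0, 6.0]
170 [4.0, 32.0, 32.0, 32.0, 31.0, 33.0, 32.0, 33.0, 31.0, 33.0, 31.0, 5.0]
180 [5.0, 31.0, 32.0, 32.0, 34.0, 32.0, 32.0, 32.0, 32.0, 33.0, 32.0, 7.0]
190 [6.0, 32.0, 32.0, 32.0, 33.0, 33.0, 33.0, 33.0, 32.0, 32.0, 31.0, 6.0]
200 [6.0, 32.0, 33.0, 32.0, 32.0, 33.0, 33.0, 33.0, 32.0, 32.0, 30.0, 7.0]
210 [6.0, 32.0, 31.0, 32.0, 32.0, 30.0, 32.0, 32.0, 32.0, 33.0, 29.0, 6.0]
220 [nan, 32.0, 33.0, 33.0, 31.0, 32.0, 32.0, 32.0, 32.0, 32.0, 5.0, 6.0]
230 [5.0, 32.0, 34.0, 33.0, 32.0, 32.0, 31.0, 32.0, 33.0, 33.0, 5.0, 6.0]
240 [5.0, 33.0, 42.0, 44.0, 44.0, 43.0, 44.0, 42.0, 43.0, 43.0, 6.0, 5.0]
250 [46.0, 45.0, 54.0, 54.0, 54.0, 55.0, 54.0, 55.0, 54.0, 55.0, 45.0, 46.0]
260 [55.0, 55.0, 63.0, 63.0, 63.0, 64.0, 63.0, 64.0, 64.0, 63.0, 56.0, 54.0]
270 [64.0, 64.0, 72.0, 71.0, 71.0, 70.0, 72.0, 73.0, 72.0, 72.0, 72.0, 63.0]
280 [83.0, 83.0, 81.0, 82.0, 81.0, 73.0, 73.0, 72.0, 81.0, 82.0, 81.0, 83.0]
290 [88.0, 88.0, 86.0, 87.0, 83.0, 73.0, 72.0, 79.0, 88.0, 87.0, 87.0, 87.0]
9.645486110418333e-05 [-0.13191783 -0.44268208 -0.83361392] [0.45951513 0.31500893 0.00869928]
```

View pics/miss2.png

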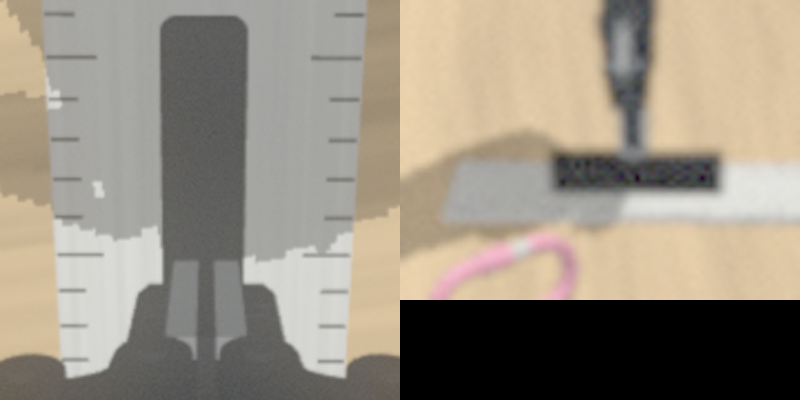

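The crop shows the shut fingertips at about (205,260), ending at the top of the bar rather than beside it. I'll check where the tips really are.

Run:
```python
from h import *
a=grab("wrist"); W=cloud(a)
s=bot.observe(); p=np.array(s["position"]); y=s["tool_rot"][2]; X=np.array([np.cos(y),np.sin(y)]); Y=np.array([np.sin(y),-np.cos(y)])
c=-a["R"].T@a["t"]; print('cam',np.round(c,3),'in tool',np.round([(c[:2]-p[:2])@X,(c[:2]-p[:2])@Y,c[2]-p[2]],3))
for v in range(228,300,4):
    r=W[v,[300,308,314,319,325,330,344]]; print(v,[f"{(q[:2]-p[:2])@X*1e3:.0f},{(q[:2]-p[:2])@Y*1e3:.0f},{q[2]*1e3:.0f}" for q in r])
```

```text
cam [0.395 0.325 0.178] in tool [0.065 0.    0.169]
228 ['3,-12,6', '12,-7,32', '12,-4,32', '12,-1,32', '12,1,32', '12,4,32', '2,12,5']
232 ['-0,-13,4', '10,-7,31', '10,-4,32', '10,-1,33', '10,1,32', '11,4,33', '0,12,5']
236 ['-2,-13,6', '8,-7,33', '8,-4,32', '8,-1,32', '8,1,32', '8,4,32', '-3,13,5']
240 ['-5,-13,6', '11,-6,44', '11,-4,43', '10,-1,43', '10,1,43', '11,4,44', '-5,13,5']
244 ['-7,-13,5', '11,-6,48', '11,-3,48', '11,-1,48', '11,1,48', '11,3,49', '-7,13,5']
248 ['7,-10,44', '11,-6,52', '11,-3,52', '11,-1,52', '11,1,53', '11,3,52', '7,10,43']
252 ['6,-10,47', '11,-6,57', '11,-3,56', '11,-1,56', '10,1,56', '10,3,56', '7,10,48']
256 ['7,-9,52', '10,-5,60', '11,-3,60', '11,-1,60', '11,1,60', '10,3,59', '7,9,52']
260 ['7,-9,56', '11,-5,64', '11,-3,64', '11,-1,64', '10,1,63', '11,3,65', '7,9,55']
264 ['7,-9,60', '10,-5,66', '10,-3,67', '10,-1,67', '11,1,67', '10,3,66', '7,9,60']
268 ['7,-9,63', '11,-5,70', '11,-3,70', '10,-1,70', '11,1,71', '11,3,70', '7,9,63']
272 ['13,-7,78', '12,-5,75', '10,-3,73', '11,-1,74', '10,1,73', '11,3,74', '13,8,79']
276 ['13,-7,81', '11,-5,77', '11,-3,78', '10,-1,74', '9,1,74', '12,3,79', '13,7,82']
280 ['12,-7,82', '12,-4,82', '12,-3,81', '7,-1,73', '7,1,72', '12,3,81', '13,7,83']
284 ['11,-7,83', '11,-4,83', '12,-2,84', '5,-1,72', '6,1,73', '11,3,83', '12,7,83']
288 ['12,-7,87', '12,-4,86', '11,-2,85', '4,-1,73', '4,1,73', '11,3,84', '12,7,87']
292 ['11,-7,88', '12,-4,89', '11,-2,87', '2,-1,72', '2,1,72', '9,3,84', '12,7,89']
296 ['12,-7,91', '11,-4,90', '10,-2,88', '1,-1,73', '1,1,73', '8,3,85', '11,7,90']
```

The fingertips are about 32 mm short of the reported TCP: the tips are at z≈41 mm while the TCP reads 8.7 mm. I'll open and go down by steps, watching the force.

Call:
drive_tool --rows '[0, 0, 0, 0, 0, 0, 0, 0, 0, 0, 0, 0, 0, 0, 0, 0, 0, 0, 4, 0, 0, 0, 9, 0, 0, 0, 14, 0, 0, 0, 19, 0, 0, 0, 23, 0, 0, 0, 24, 0]' --jaw 0.55

```text
clock: 5.4
position: [0.4594, 0.3149, -0.0156]
tool_rot: [-3.141, -0.0, 2.992]
force: [0.2, -0.5, -0.6]
grip_width: 0.0468
```

Run:
```python
from h import *
a=grab("wrist"); W=cloud(a); save(a,"w3.png")
s=bot.observe(); p=np.array(s["position"]); y=s["tool_rot"][2]; X=np.array([np.cos(y),np.sin(y)]); Y=np.array([np.sin(y),-np.cos(y)])
L=np.stack([(W[...,:2]-p[:2])@X,(W[...,:2]-p[:2])@Y,W[...,2]],-1)*1e3
m=(abs(L[...,0]-9)<6)&(abs(L[...,1])<45)&(abs(L[...,1])>14)&(L[...,2]>9)
for sgn in (1,-1):
    q=L[m&(sgn*L[...,1]>0)]; print(sgn,len(q),np.percentile(q[:,2],[0,1,5,20,50]).round(1),'inner',np.percentile(abs(q[:,1]),[0,5]).round(1))
print(s["force"],s["position"],s["grip_width"])
m=(abs(L[...,0]-30)<15)&(L[...,2]>25)&(L[...,2]<37)&(abs(L[...,1])<20); print('bar y',np.percentile(L[m][:,1],[2,50,98]))
```

```text
1 3883 [12.5 19.1 24.8 40.3 60.9] inner [14.  23.6]
-1 3989 [12.5 19.5 25.4 41.  61.5] inner [14.1 23.2]
[-0.81606692 -0.49681631 -0.36031041] [ 0.45945907  0.31493141 -0.01553096] 0.04724614276456186
bar y [-8.81731871 -0.38935005  8.31714497]
```

Call:
drive_tool --rows '[0, 0, 2, 0, 0, 0, 4, 0, 0, 0, 6, 0, 0, 0, 7, 0, 0, 0, 7, 0, 0, 0, 7, 0, 0, 0, 7, 0, 0, 0, 7, 0, 0, 0, 7, 0, 0, 0, 7, 0]'

```text
clock: 6.7
position: [0.4595, 0.315, -0.0223]
tool_rot: [-3.142, -0.0, 2.992]
force: [-0.1, -0.4, 0.8]
grip_width: 0.0471
```

Call:
drive_tool --rows '[0, 0, 0, 0, 0, 0, 0, 0, 0, 0, 0, 0, 0, 0, 0, 0, 0, 0, 0, 0, 0, 0, 0, 0, 0, 0, 0, 0, 0, 0, 0, 0, 0, 0, 0, 0, 0, 0, 0, 0]' --jaw 0 --squeeze 100

```text
clock: 7.95
position: [0.4603, 0.3149, -0.0211]
tool_rot: [3.141, 0.001, 2.991]
force: [-3.3, -5.1, 24.9]
grip_width: 0.0162
```

Call:
drive_tool --rows '[0, 0, -3, 0, 0, 0, -10, 0, 0, 0, -25, 0, 0, 0, -45, 0, 0, 0, -70, 0, 0, 0, -95, 0, 0, 0, -115, 0, 0, 0, -125, 0, 0, 0, -130, 0, 0, 0, -130, 0]'

```text
clock: 9.2
position: [0.4594, 0.3149, 0.1076]
tool_rot: [-3.141, -0.0, 2.992]
force: [0.6, 0.7, -2.6]
grip_width: 0.0163
```

```bash
cat > st.py <<'E'
from h import *
import pickle
from scipy.optimize import least_squares
a,b=pickle.load(open("f0.pkl","rb"))
# carabiner lines from green pixels at z~80 top in top view, and stand edges from depth
for nm,f in (("top",a),("side",b)):
    W=cloud(f); I=np.ascontiguousarray(f["pixels"]); hsv=cv2.cvtColor(I,cv2.COLOR_RGB2HSV); H,S,V=[hsv[...,i].astype(int) for i in range(3)]
    x,y,z=W[...,0],W[...,1],W[...,2]
    g=(H>40)&(H<95)&(S>80)&(x>.4)&(x<.8)&(abs(y)<.15)
    P=W[g&(z>.045)][:, :2]
    # fit stand pose: lateral comb
    def res(q):
        th,c=q; l=-np.sin(th)*P[:,0]+np.cos(th)*P[:,1]-c
        s=np.array([.057,.019,-.019,-.057]); return np.min(abs(l[:,None]-s),1)
    best=min((least_squares(res,[t0,c0],loss='soft_l1',f_scale=.002) for t0 in (.05,.08,.11) for c0 in np.arange(-.08,.0,.004)),key=lambda r:r.cost)
    th,c=best.x; print(nm,'yaw',np.degrees(th),'c',c,'med res',np.median(res(best.x)))
    u=np.array([np.cos(th),np.sin(th)]); w=np.array([-u[1],u[0]])
    lon=W[...,:2]@u; lat=W[...,:2]@w-c
    for s in (.057,.019,-.019,-.057):
        q=lon[g&(abs(lat-s)<.009)&(z>.035)]; print('  slot',s,'lon range',np.round(np.percentile(q,[1,99])*1e3,1))
    m=(abs(z-.036)<.004)&(abs(lat)<.09)&(lon>.45)&(lon<.85)&~g
    print('  wall lon',np.round(np.percentile(lon[m],[1,2,98,99])*1e3,1),'lat',np.round(np.percentile(lat[m],[.5,1,99,99.5])*1e3,1))
    m=(abs(z-.065)<.005)&(abs(lat)<.09)&(lon>.65)&(lon<.85)&~g&(abs(lat)<.07)
    h,e=np.histogram(lon[m]*1e3,bins=np.arange(660,800,3)); print('  stop top',[(int(e[i]),int(h[i])) for i in range(len(h)) if h[i]>5])
    # front edges of stop: min lon of z>.05 per lat
    for l0 in (-.06,-.038,0,.038,.06):
        m=(abs(lat-l0)<.008)&(z>.055)&(lon>.67)&~g; print('   stop front at',l0,np.round(np.percentile(lon[m],[3,10])*1e3,1))
    print('  front face world at centre', )
E
python3 st.py; python3 -c "
from h import *
s=bot.observe(); print(s['position'],s['tool_rot'],s['force'],s['moment'],s['grip_width'])"
```

```text
top yaw 4.956860132895718 c -0.06701721471551188 med res 0.002330306147661207
  slot 0.057 lon range [573.  667.8]
  slot 0.019 lon range [580.3 674.7]
  slot -0.019 lon range [582.9 677.6]
  slot -0.057 lon range [574.7 670.6]
  wall lon [593.3 594.6 758.2 758.9] lat [-75.3 -74.8  75.2  75.6]
  stop top [(672, 7), (675, 6), (729, 78), (732, 79), (735, 84), (738, 80), (741, 56), (750, 10), (753, 10), (756, 45), (759, 97), (762, 77), (765, 77), (768, 79), (771, 49), (774, 8), (777, 11)]
   stop front at -0.06 [674.7 730.9]
   stop front at -0.038 [731.1 732.5]
   stop front at 0 [730.9 731.6]
   stop front at 0.038 [730.8 732.3]
   stop front at 0.06 [672.9 731.1]
  front face world at centre
side yaw 4.698637245464792 c -0.06810119234995814 med res 0.001562001122037717
  slot 0.057 lon range [571.1 669.3]
  slot 0.019 lon range [577.5 677.8]
  slot -0.019 lon range [580.3 679.7]
  slot -0.057 lon range [572.3 672.2]
  wall lon [591.9 593.3 758.  760.8] lat [-74.7 -73.8  75.7  77.4]
  stop top [(726, 10), (729, 36), (732, 29), (735, 29), (738, 27), (741, 10), (756, 45), (759, 34), (762, 26), (765, 29), (768, 26), (771, 6)]
   stop front at -0.06 [673.  674.8]
   stop front at -0.038 [729.4 730.5]
   stop front at 0 [729.3 729.8]
   stop front at 0.038 [728.6 729.7]
   stop front at 0.06 [671.6 675.5]
  front face world at centre
[0.45938754 0.3149249  0.10757439] [-3.14139359e+00 -1.59104684e-04  2.99176909e+00] [ 0.55109342  0.73636898 -2.55999856] [-0.02516551  0.05264289  0.08390314] 0.01628652965903344
```

Call:
drive_tool --rows '[-3, -10, 0, 0.04, -12, -40, 0, 0.16, -25, -80, 0, 0.32, -38, -122, 0, 0.5, -51, -165, 0, 0.68, -64, -207, 0, 0.86, -77, -250, 0, 1.02, -89, -288, 0, 1.17, -97, -315, 0, 1.28, -101.7, -328, 0, 1.3365]'

```text
clock: 10.45
position: [0.5109, -0.026, 0.1075]
tool_rot: [-3.141, 0.0, 1.651]
force: [0.4, 0.8, -3.3]
grip_width: 0.0159
```

Call:
drive_tool --rows '[0, 0, 0, 0, 0, 0, 3, 0, 0, 0, 12, 0, 0, 0, 24, 0, 0, 0, 38, 0, 0, 0, 52, 0, 0, 0, 64, 0, 0, 0, 74, 0, 0, 0, 80, 0, 0, 0, 81.5, 0]'

```text
clock: 11.7
position: [0.511, -0.0246, 0.0259]
tool_rot: [-3.141, 0.0, 1.655]
force: [0.6, -0.3, -3.4]
grip_width: 0.0165
```

```bash
cat > look.py <<'E'
import sys
from h import *
n=sys.argv[1]; a=grab("top"); b=grab("side")
save(a,n+"t.png"); save(b,n+"s.png")
im=np.hstack([cv2.resize(a["pixels"][80:260,230:430],(400,360),interpolation=cv2.INTER_CUBIC),cv2.resize(b["pixels"][130:270,250:450],(400,360),interpolation=cv2.INTER_CUBIC)])
cv2.imwrite("pics/"+n+".png",im[:,:,::-1])
u=np.array([.99645,.0842]); w=np.array([-.0842,.99645])
for nm,f in (("top",a),("side",b)):
    W=cloud(f); I=np.ascontiguousarray(f["pixels"]); hsv=cv2.cvtColor(I,cv2.COLOR_RGB2HSV); H,S,V=[hsv[...,i].astype(int) for i in range(3)]
    lon=W[...,:2]@u; lat=W[...,:2]@w+.0675; z=W[...,2]
    m=(S<60)&(V>90)&(lon>.43)&(lon<.66)&(abs(lat)<.16)&(z>.035)&(z<.075)
    if m.sum()<50: print(nm,'no blade',m.sum()); continue
    print(nm,'blade n',m.sum(),'z',np.round(np.percentile(z[m],[5,25,50,75,95])*1e3,1))
    ls=[];es=[]
    for l0 in np.arange(-.115,.116,.01):
        q=lon[m&(abs(lat-l0)<.005)]
        if len(q)>8: ls.append(l0); es.append(np.percentile(q,97))
    es=np.array(es)*1e3; k=np.polyfit(np.array(ls)*1e3,es,1); print('  front edge lon vs lat',np.round(k,4),'range lat',ls[0],ls[-1],np.round(es,0).tolist(),'lat ext',np.round(np.percentile(lat[m],[1,99])*1e3,1))
    g=(H>40)&(H<95)&(S>80)&(lon>.5)&(lon<.8)&(abs(lat)<.1)
    for s in (.057,.019,-.019,-.057):
        q=lon[g&(abs(lat-s)<.009)&(z>.04)]
        if len(q)>20: print('  slot',s,np.round(np.percentile(q,[1,99])*1e3,1))
s=bot.observe(); print({k:np.round(s[k],4).tolist() for k in ("clock","position","tool_rot","force","moment","grip_width")})
p=np.array(s["position"])[:2]; print('tcp lon,lat',p@u*1e3,(p@w+.0675)*1e3)
E
python3 look.py stage
```

```text
top blade n 629 z [50.3 51.8 53.1 54.2 55.7]
  front edge lon vs lat [1.068000e-01 5.292317e+02] range lat -0.115 0.11499999999999987 [543.0, 526.0, 505.0, 496.0, 546.0] lat ext [-129.6  129. ]
  slot 0.057 [645.7 670. ]
  slot -0.019 [655.6 678.6]
  slot -0.057 [648.3 671. ]
side blade n 1007 z [48.8 50.4 51.2 52.2 54.7]
  front edge lon vs lat [-6.740000e-02  5.556497e+02] range lat -0.115 0.11499999999999987 [542.0, 541.0, 540.0, 542.0, 541.0, 544.0, 639.0, 542.0, 541.0, 647.0, 542.0, 542.0, 540.0, 650.0, 542.0, 542.0, 514.0, 642.0, 531.0, 532.0, 534.0, 503.0] lat ext [-130.8  117.6]
  slot 0.057 [571.4 669.9]
  slot 0.019 [577.6 676.1]
  slot -0.019 [551.4 679.3]
  slot -0.057 [571.4 672.2]
{'clock': 11.8, 'position': [0.5112, -0.0245, 0.0263], 'tool_rot': [3.1414, 0.0, 1.6552], 'force': [1.037, 0.6072, -2.5029], 'moment': [-0.0306, -0.0054, -0.0603], 'grip_width': 0.0166}
tcp lon,lat 507.3067716714568 0.01117563233041241
```

View pics/stage.png

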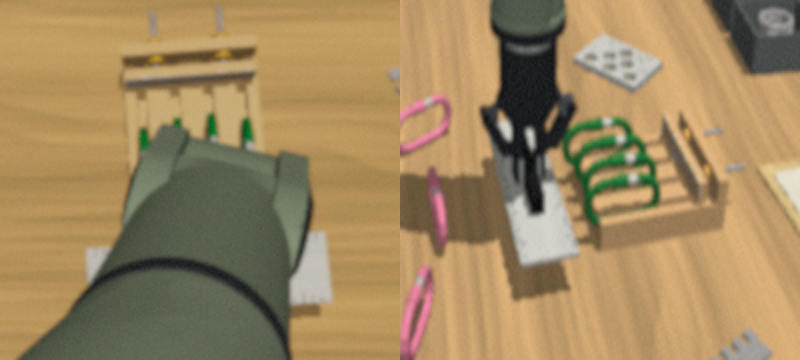

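The side view shows the blade level at nose height, with its edge at about (560,240), parallel to and in front of all four noses. I'll tare the force, then approach.

```bash
cat > feel.py <<'E'
import sys
from h import *
n=int(sys.argv[1]); F=[];M=[];P=[];Y=[]
for i in range(n):
    optics.grab_frame("side"); s=bot.observe(); F.append(s["force"]);M.append(s["moment"]);P.append(s["position"]);Y.append(s["tool_rot"][2])
F,M,P=map(np.array,(F,M,P)); u=np.array([.99645,.0842]); w=np.array([-.0842,.99645])
r=np.array([F[:,:2].mean(0)@u,F[:,:2].mean(0)@w,F[:,2].mean(),*M.mean(0)])
import os
if len(sys.argv)>2: np.save("tare.npy",r)
t=np.load("tare.npy")
print('clk',s["clock"],'lon %.2f lat %.2f z %.2f yaw %.4f'%(P[:,:2].mean(0)@u*1e3,(P[:,:2].mean(0)@w+.0675)*1e3,P[:,2].mean()*1e3,np.mean(Y)))
print('raw Flon %.2f Flat %.2f Fz %.2f M %s'%(r[0],r[1],r[2],np.round(r[3:],3)),'| push %.2f  Mz %.3f'%(-(r[0]-t[0]),r[5]-t[5]),'sd',F.std(0).round(2),M.std(0).round(3))
E
python3 feel.py 16 tare
```

```text
clk 12.6 lon 507.31 lat 0.05 z 26.34 yaw 1.6553
raw Flon 0.08 Flat -0.02 Fz -3.08 M [-0.002 -0.006 -0.002] | push -0.00  Mz 0.000 sd [0.43 0.38 0.47] [0.035 0.03  0.031]
```

Call:
drive_tool --rows '[0, 1, 0, 0, 0, 4, 0, 0, 0, 8, 0, 0, 0, 12, 0, 0, 0, 15, 0, 0, 0, 17, 0, 0, 0, 19, 0, 0, 0, 20.5, 0, 0, 0, 22, 0, 0, 0, 23, 0, 0]'

```text
clock: 13.85
position: [0.5341, -0.0226, 0.0262]
tool_rot: [-3.142, 0.0, 1.655]
force: [-0.4, 0.8, -3.6]
grip_width: 0.0166
```

Call:
drive_tool --rows '[0, 1.5, 0, 0, 0, 3, 0, 0, 0, 4.5, 0, 0, 0, 6, 0, 0, 0, 7.5, 0, 0, 0, 9, 0, 0, 0, 10.5, 0, 0, 0, 12, 0, 0, 0, 13.5, 0, 0, 0, 15, 0, 0]'

```text
clock: 15.1
position: [0.549, -0.0213, 0.0262]
tool_rot: [-3.142, 0.0, 1.655]
force: [-2.9, -0.3, -1.3]
grip_width: 0.0164
```

```bash
python3 feel.py 10; python3 look.py p1
```

```text
clk 15.6 lon 545.45 lat 0.06 z 26.23 yaw 1.6553
raw Flon -0.72 Flat 0.11 Fz -3.15 M [-0.027  0.166 -0.018] | push 0.80  Mz -0.017 sd [0.71 0.44 0.51] [0.021 0.12  0.031]
top blade n 677 z [50.6 52.3 53.4 54.4 56.1]
  front edge lon vs lat [ -1.0898 460.1943] range lat -0.115 -0.08500000000000002 [582.0, 580.0, 562.0, 552.0] lat ext [-129.6  126.3]
side blade n 1033 z [48.7 50.4 51.3 52.3 54.7]
  front edge lon vs lat [-8.180000e-02  5.919935e+02] range lat -0.115 0.11499999999999987 [580.0, 579.0, 581.0, 580.0, 581.0, 591.0, 653.0, 581.0, 581.0, 654.0, 648.0, 581.0, 581.0, 654.0, 582.0, 583.0, 528.0, 654.0, 570.0, 575.0, 576.0, 546.0] lat ext [-130.4  122.2]
  slot 0.057 [588.  684.8]
  slot 0.019 [585.  684.3]
  slot -0.019 [569.9 685.1]
  slot -0.057 [585.7 686.6]
{'clock': 15.7, 'position': [0.5491, -0.0213, 0.0263], 'tool_rot': [3.1413, 0.0, 1.6553], 'force': [0.1783, -0.9507, -2.6645], 'moment': [0.0084, -0.0392, -0.0124], 'grip_width': 0.016}
tcp lon,lat 545.3892877374881 0.07074418321122156
```

Call:
drive_tool --rows '[0, 1.6, 0, 0, 0, 3.2, 0, 0, 0, 4.8, 0, 0, 0, 6.4, 0, 0, 0, 8, 0, 0, 0, 9.6, 0, 0, 0, 11.2, 0, 0, 0, 12.8, 0, 0, 0, 14.4, 0, 0, 0, 16, 0, 0]'

```text
clock: 16.95
position: [0.565, -0.02, 0.0262]
tool_rot: [3.142, 0.0, 1.655]
force: [-2.7, -0.3, -0.5]
grip_width: 0.0162
```

Call:
drive_tool --rows '[0, 1.6, 0, 0, 0, 3.2, 0, 0, 0, 4.8, 0, 0, 0, 6.4, 0, 0, 0, 8, 0, 0, 0, 9.4, 0, 0, 0, 10.8, 0, 0, 0, 12, 0, 0, 0, 13, 0, 0, 0, 14, 0, 0]'

```text
clock: 18.2
position: [0.5789, -0.0188, 0.0262]
tool_rot: [-3.142, 0.0, 1.655]
force: [-2.3, -0.4, -2.5]
grip_width: 0.0165
```

```bash
python3 feel.py 6; python3 look.py p2 | grep -v range
```

```text
clk 18.5 lon 575.39 lat 0.06 z 26.21 yaw 1.6553
raw Flon -1.22 Flat -0.06 Fz -2.48 M [-0.045  0.36  -0.002] | push 1.29  Mz -0.000 sd [0.8  0.62 0.35] [0.022 0.076 0.027]
top blade n 768 z [50.6 52.3 53.4 54.4 56. ]
side blade n 1002 z [48.7 50.3 51.3 52.2 53.6]
  slot 0.057 [618.4 716.2]
  slot 0.019 [614.6 716.9]
  slot -0.019 [593.6 718.5]
  slot -0.057 [615.5 718. ]
{'clock': 18.6, 'position': [0.579, -0.0187, 0.0262], 'tool_rot': [3.1413, 0.0001, 1.6553], 'force': [-1.7455, -0.5481, -3.0287], 'moment': [0.0111, 0.2543, 0.0131], 'grip_width': 0.0161}
tcp lon,lat 575.3780105502184 0.06767351392418519
```

Call:
drive_tool --rows '[0, 0.2, 0, 0, 0, 0.4, 0, 0, 0, 0.6, 0, 0, 0, 0.8, 0, 0, 0, 1, 0, 0, 0, 1.2, 0, 0, 0, 1.4, 0, 0, 0, 1.6, 0, 0, 0, 1.8, 0, 0, 0, 2, 0, 0]'

```text
clock: 19.85
position: [0.5809, -0.0186, 0.0262]
tool_rot: [-3.142, 0.0, 1.655]
force: [-3.4, -0.5, -1.8]
grip_width: 0.0165
```

```bash
python3 feel.py 6
```

```text
clk 20.15 lon 577.26 lat 0.06 z 26.20 yaw 1.6552
raw Flon -2.67 Flat 0.04 Fz -1.96 M [-0.049  0.539 -0.023] | push 2.75  Mz -0.022 sd [0.55 0.56 0.48] [0.017 0.038 0.02 ]
```

Call:
drive_tool --rows '[0, 0.1, 0, 0, 0, 0.2, 0, 0, 0, 0.3, 0, 0, 0, 0.4, 0, 0, 0, 0.5, 0, 0, 0, 0.6, 0, 0, 0, 0.7, 0, 0, 0, 0.8, 0, 0, 0, 0.9, 0, 0, 0, 1, 0, 0]'

```text
clock: 21.4
position: [0.5818, -0.0185, 0.0262]
tool_rot: [-3.142, -0.0, 1.655]
force: [-2.5, -0.9, -2.8]
grip_width: 0.0164
```

```bash
python3 feel.py 6
```

```text
clk 21.7 lon 578.24 lat 0.07 z 26.20 yaw 1.6553
raw Flon -3.00 Flat -0.17 Fz -2.21 M [-0.058  0.6   -0.031] | push 3.07  Mz -0.029 sd [0.45 0.43 0.62] [0.03  0.033 0.019]
```

Call:
drive_tool --rows '[0, 0.1, 0, 0, 0, 0.2, 0, 0, 0, 0.3, 0, 0, 0, 0.4, 0, 0, 0, 0.5, 0, 0, 0, 0.6, 0, 0, 0, 0.7, 0, 0, 0, 0.8, 0, 0, 0, 0.9, 0, 0, 0, 1, 0, 0]'

```text
clock: 22.95
position: [0.5829, -0.0184, 0.0262]
tool_rot: [-3.142, 0.0, 1.655]
force: [-3.5, -0.3, -2.1]
grip_width: 0.0164
```

```bash
python3 feel.py 5
```

```text
clk 23.2 lon 579.24 lat 0.06 z 26.20 yaw 1.6553
raw Flon -2.60 Flat 0.23 Fz -1.90 M [-0.06   0.567  0.002] | push 2.68  Mz 0.004 sd [0.53 0.45 0.38] [0.04  0.017 0.022]
```

Call:
drive_tool --rows '[0, 0.1, 0, 0, 0, 0.2, 0, 0, 0, 0.3, 0, 0, 0, 0.4, 0, 0, 0, 0.5, 0, 0, 0, 0.6, 0, 0, 0, 0.7, 0, 0, 0, 0.7, 0, 0, 0, 0.7, 0, 0, 0, 0.7, 0, 0]'

```text
clock: 24.45
position: [0.5836, -0.0184, 0.0262]
tool_rot: [3.142, 0.0, 1.655]
force: [-2.9, 0.4, -1.9]
grip_width: 0.0164
```

```bash
python3 feel.py 5
```

```text
clk 24.7 lon 579.94 lat 0.06 z 26.21 yaw 1.6552
raw Flon -3.24 Flat -0.23 Fz -1.94 M [-0.06   0.58  -0.002] | push 3.32  Mz -0.000 sd [0.48 0.13 0.61] [0.014 0.043 0.022]
```

Call:
drive_tool --rows '[0, 0.1, 0, 0, 0, 0.2, 0, 0, 0, 0.3, 0, 0, 0, 0.4, 0, 0, 0, 0.5, 0, 0, 0, 0.6, 0, 0, 0, 0.7, 0, 0, 0, 0.7, 0, 0, 0, 0.7, 0, 0, 0, 0.7, 0, 0]'

```text
clock: 25.95
position: [0.5842, -0.0183, 0.0262]
tool_rot: [3.142, 0.0, 1.655]
force: [-1.4, -0.1, -2.0]
grip_width: 0.0162
```

```bash
python3 feel.py 5
```

```text
clk 26.2 lon 580.63 lat 0.05 z 26.20 yaw 1.6552
raw Flon -2.43 Flat -0.55 Fz -1.74 M [-0.051  0.571  0.   ] | push 2.50  Mz 0.002 sd [0.34 0.6  0.27] [0.025 0.011 0.019]
```

Call:
drive_tool --rows '[0, 0.1, 0, 0, 0, 0.2, 0, 0, 0, 0.3, 0, 0, 0, 0.4, 0, 0, 0, 0.5, 0, 0, 0, 0.6, 0, 0, 0, 0.7, 0, 0, 0, 0.7, 0, 0, 0, 0.7, 0, 0, 0, 0.7, 0, 0]'

```text
clock: 27.45
position: [0.5849, -0.0183, 0.0262]
tool_rot: [3.142, 0.0, 1.655]
force: [-1.8, -0.1, -2.2]
grip_width: 0.0167
```

```bash
python3 feel.py 5
```

```text
clk 27.7 lon 581.34 lat 0.07 z 26.21 yaw 1.6553
raw Flon -2.88 Flat 0.12 Fz -1.90 M [-0.049  0.579 -0.01 ] | push 2.96  Mz -0.008 sd [0.29 0.38 0.39] [0.015 0.026 0.017]
```

Call:
drive_tool --rows '[0, 0.1, 0, 0, 0, 0.2, 0, 0, 0, 0.3, 0, 0, 0, 0.4, 0, 0, 0, 0.5, 0, 0, 0, 0.6, 0, 0, 0, 0.7, 0, 0, 0, 0.7, 0, 0, 0, 0.7, 0, 0, 0, 0.7, 0, 0]'

```text
clock: 28.95
position: [0.5855, -0.0182, 0.0262]
tool_rot: [-3.141, 0.0, 1.655]
force: [-3.9, -0.2, -2.8]
grip_width: 0.0164
```

```bash
python3 feel.py 5
```

```text
clk 29.2 lon 581.94 lat 0.05 z 26.17 yaw 1.6553
raw Flon -4.63 Flat 0.27 Fz -1.18 M [-0.053  1.021  0.017] | push 4.70  Mz 0.019 sd [0.46 0.19 0.6 ] [0.043 0.048 0.035]
```

The stop is felt: the push rose from 2.9 to 4.7 N at lon 581.9 mm, with the moment nearly balanced. From here I press in fine steps.

Call:
drive_tool --rows '[0, 0.05, 0, 0, 0, 0.1, 0, 0, 0, 0.15, 0, 0, 0, 0.15, 0, 0, 0, 0.15, 0, 0, 0, 0.15, 0, 0, 0, 0.15, 0, 0, 0, 0.15, 0, 0, 0, 0.15, 0, 0, 0, 0.15, 0, 0]'

```text
clock: 30.45
position: [0.5856, -0.0182, 0.0262]
tool_rot: [-3.141, 0.0, 1.655]
force: [-5.6, -1.6, -0.0]
grip_width: 0.0164
```

```bash
python3 feel.py 8
```

```text
clk 30.85 lon 581.97 lat 0.05 z 26.17 yaw 1.6553
raw Flon -5.90 Flat -0.01 Fz -0.41 M [-0.082  1.195  0.06 ] | push 5.98  Mz 0.062 sd [0.56 0.5  0.28] [0.039 0.026 0.027]
```

Call:
drive_tool --rows '[0, 0.05, 0, -0.001, 0, 0.1, 0, -0.002, 0, 0.15, 0, -0.003, 0, 0.15, 0, -0.003, 0, 0.15, 0, -0.003, 0, 0.15, 0, -0.003, 0, 0.15, 0, -0.003, 0, 0.15, 0, -0.003, 0, 0.15, 0, -0.003, 0, 0.15, 0, -0.003]'

```text
clock: 32.1
position: [0.5856, -0.0183, 0.0262]
tool_rot: [-3.141, -0.0, 1.658]
force: [-7.0, -1.3, 0.1]
grip_width: 0.0161
```

```bash
python3 feel.py 8
```

```text
clk 32.5 lon 582.03 lat 0.01 z 26.16 yaw 1.6580
raw Flon -6.35 Flat -0.18 Fz -0.10 M [-0.15   1.314 -0.041] | push 6.42  Mz -0.039 sd [0.61 0.66 0.55] [0.034 0.017 0.023]
```

Call:
drive_tool --rows '[0, 0.05, 0, 0.001, 0, 0.1, 0, 0.001, 0, 0.15, 0, 0.001, 0, 0.2, 0, 0.001, 0, 0.25, 0, 0.001, 0, 0.25, 0, 0.001, 0, 0.25, 0, 0.001, 0, 0.25, 0, 0.001, 0, 0.25, 0, 0.001, 0, 0.25, 0, 0.001]'

```text
clock: 33.75
position: [0.5857, -0.0183, 0.0261]
tool_rot: [-3.141, -0.0, 1.657]
force: [-8.2, -0.7, 0.9]
grip_width: 0.0163
```

```bash
python3 feel.py 8
```

```text
clk 34.15 lon 582.03 lat 0.02 z 26.14 yaw 1.6571
raw Flon -8.03 Flat 0.01 Fz 1.39 M [-0.143  1.613 -0.014] | push 8.10  Mz -0.013 sd [0.33 0.32 0.34] [0.016 0.02  0.03 ]
```

Call:
drive_tool --rows '[0, 0.05, -0.1, 0, 0, 0.1, -0.1, 0, 0, 0.15, -0.1, 0, 0, 0.2, -0.1, 0, 0, 0.25, -0.1, 0, 0, 0.25, -0.1, 0, 0, 0.25, -0.1, 0, 0, 0.25, -0.1, 0, 0, 0.25, -0.1, 0, 0, 0.25, -0.1, 0]'

```text
clock: 35.4
position: [0.5857, -0.0183, 0.0262]
tool_rot: [-3.14, -0.0, 1.657]
force: [-8.7, -0.7, 2.8]
grip_width: 0.0163
```

```bash
python3 feel.py 8; python3 look.py press | grep -v range; rm -f pics/x
```

```text
clk 35.8 lon 582.06 lat 0.01 z 26.17 yaw 1.6571
raw Flon -8.53 Flat 0.13 Fz 1.21 M [-0.149  1.831  0.011] | push 8.60  Mz 0.013 sd [0.6  0.43 0.62] [0.029 0.021 0.019]
top blade n 794 z [50.5 52.1 53.2 54.4 56. ]
side blade n 1006 z [48.6 50.3 51.2 52.1 53.5]
  slot 0.057 [629.  723.3]
  slot 0.019 [621.4 723.2]
  slot -0.019 [591.9 721.9]
  slot -0.057 [622.2 724.6]
{'clock': 35.9, 'position': [0.5857, -0.0182, 0.0262], 'tool_rot': [-3.1402, -0.0001, 1.6571], 'force': [-8.2384, -0.5352, 1.1339], 'moment': [-0.1254, 1.7712, -0.0355], 'grip_width': 0.0161}
tcp lon,lat 582.0705763809891 0.06294801826306484
```

Call:
drive_tool --rows '[0, 0.05, 0, 0, 0, 0.1, 0, 0, 0, 0.15, 0, 0, 0, 0.2, 0, 0, 0, 0.25, 0, 0, 0, 0.25, 0, 0, 0, 0.25, 0, 0, 0, 0.25, 0, 0, 0, 0.25, 0, 0, 0, 0.25, 0, 0]'

```text
clock: 37.15
position: [0.5857, -0.0183, 0.0262]
tool_rot: [-3.14, -0.0, 1.657]
force: [-10.3, -1.4, 3.1]
grip_width: 0.0162
```

```bash
python3 feel.py 10
```

```text
clk 37.65 lon 582.07 lat 0.01 z 26.16 yaw 1.6570
raw Flon -10.13 Flat -0.11 Fz 2.40 M [-1.790e-01  2.134e+00 -2.000e-03] | push 10.20  Mz -0.000 sd [0.37 0.54 0.47] [0.041 0.026 0.036]
```

The press is balanced at about 10.2 N total, or about 2.6 N each, with Mz ≈ 0. Now I withdraw straight back, lift, and return to the free spot on the left.

Call:
drive_tool --rows '[0, -0.3, 0, 0, 0, -0.8, 0, 0, 0, -1.5, 0, 0, 0, -3, 0, 0, 0, -7, 0, 0, 0, -15, 0, 0, 0, -27, 0, 0, 0, -41, 0, 0, 0, -52, 0, 0, 0, -58, 0, 0]'

```text
clock: 38.9
position: [0.5282, -0.0232, 0.0264]
tool_rot: [-3.142, -0.0, 1.657]
force: [1.0, -0.3, -2.7]
grip_width: 0.0161
```

Call:
drive_tool --rows '[0, -1, -2, 0, 0, -2, -10, 0, 0, -2, -24, 0, 0, -2, -40, 0, 0, -2, -56, 0, 0, -2, -70, 0, 0, -2, -80, 0, 0, -2, -84, 0, 0, -2, -85, 0, 0, -2, -85, 0]'

```text
clock: 40.15
position: [0.5267, -0.0233, 0.111]
tool_rot: [-3.141, 0.0, 1.657]
force: [-0.5, 0.9, -3.3]
grip_width: 0.016
```

```bash
python3 - <<'E'
from h import *
print(tooldelta([.445,.315,.1076],2.992))
E
python3 look.py ret | grep -v range
```

```text
(array([344.1, -52.1,   3.4]), np.float64(-1.3347), array([ 0.5267, -0.0233,  0.111 ]), array([-3.141 ,  0.    ,  1.6573]))
top no blade 0
side no blade 0
{'clock': 40.25, 'position': [0.5267, -0.0233, 0.1109], 'tool_rot': [-3.1409, 0.0001, 1.6572], 'force': [0.3492, 0.2338, -2.77], 'moment': [0.0244, -0.0084, -0.0612], 'grip_width': 0.0161}
tcp lon,lat 522.8485905837605 -0.10489413727628183
```

Call:
drive_tool --rows '[10, -2, 0, -0.04, 42, -7, 0, -0.16, 84, -13, 0, -0.32, 128, -20, 0, -0.5, 173, -26, 0, -0.68, 217, -33, 0, -0.86, 262, -40, 0, -1.02, 302, -46, 0, -1.17, 331, -50, 0, -1.28, 344, -52, 0, -1.335]'

```text
clock: 41.5
position: [0.4443, 0.3168, 0.1111]
tool_rot: [3.141, -0.001, 2.998]
force: [0.7, -0.8, -3.3]
grip_width: 0.0163
```

Call:
drive_tool --rows '[0, 0, 0, 0, 0, 0, 5, 0, 0, 0, 20, 0, 0, 0, 42, 0, 0, 0, 66, 0, 0, 0, 88, 0, 0, 0, 106, 0, 0, 0, 118, 0, 0, 0, 125, 0, 0, 0, 128, 0]'

```text
clock: 42.75
position: [0.4455, 0.315, -0.0168]
tool_rot: [3.142, 0.0, 2.992]
force: [0.6, 0.0, -2.7]
grip_width: 0.0162
```

```bash
python3 look.py chk | grep -v range
python3 - <<'E'
from h import *
for i in range(4): optics.grab_frame("top"); s=bot.observe(); print(np.round(s["force"],1),np.round(s["position"],4))
E
```

```text
top no blade 0
side no blade 0
{'clock': 42.85, 'position': [0.4455, 0.315, -0.0166], 'tool_rot': [3.1414, 0.0002, 2.9922], 'force': [0.7108, -0.1327, -3.2021], 'moment': [-0.0338, 0.0425, -0.0145], 'grip_width': 0.0163}
tcp lon,lat 470.451997599196 343.87625686162863
[-0.4  0.2 -1.9] [ 0.4456  0.3151 -0.0164]
[-0.2 -0.8 -2.9] [ 0.4456  0.3151 -0.0163]
[ 0.3  0.5 -3.3] [ 0.4457  0.3151 -0.0162]
[ 0.1  1.6 -2.5] [ 0.4456  0.3151 -0.0163]
```

View pics/chk.png

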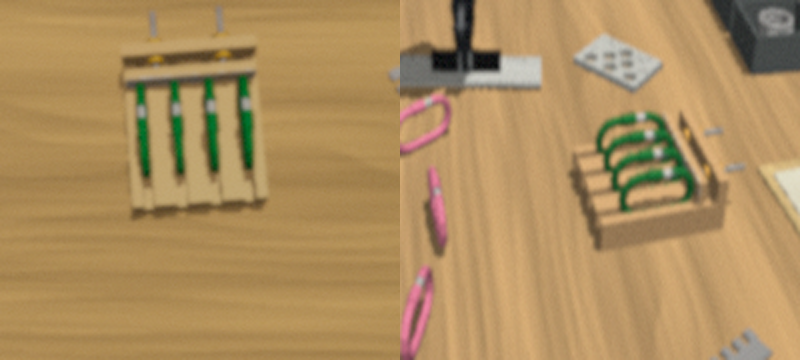

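The picture shows all four green carabiners in line against the stop: back ends at about y=80 and fronts at about y=175 in the left view. Next I lower onto the table.

Call:
drive_tool --rows '[0, 0, 1, 0, 0, 0, 2, 0, 0, 0, 3, 0, 0, 0, 3.6, 0, 0, 0, 4.2, 0, 0, 0, 4.6, 0, 0, 0, 5, 0, 0, 0, 5.3, 0, 0, 0, 5.3, 0, 0, 0, 5.3, 0]'

```text
clock: 44.3
position: [0.4454, 0.3149, -0.0211]
tool_rot: [3.142, 0.0, 2.992]
force: [-6.5, -4.2, 20.6]
grip_width: 0.0163
```

```bash
python3 feel.py 5
```

```text
clk 44.55 lon 470.34 lat 343.85 z -21.10 yaw 2.9923
raw Flon -6.17 Flat -2.82 Fz 21.05 M [-0.918  1.163  0.043] | push 6.25  Mz 0.045 sd [0.25 0.37 0.56] [0.023 0.026 0.017]
```

Contact with the table. I'll ease up slightly, open, and rise.

Call:
drive_tool --rows '[0, 0, -0.4, 0, 0, 0, -0.8, 0, 0, 0, -0.8, 0, 0, 0, -0.8, 0, 0, 0, -0.8, 0, 0, 0, -0.8, 0, 0, 0, -0.8, 0, 0, 0, -0.8, 0, 0, 0, -0.8, 0, 0, 0, -0.8, 0]'

```text
clock: 45.8
position: [0.4454, 0.315, -0.0211]
tool_rot: [3.142, 0.0, 2.992]
force: [-2.3, -2.3, 6.2]
grip_width: 0.0161
```

Call:
drive_tool --rows '[0, 0, 0, 0, 0, 0, 0, 0, 0, 0, 0, 0, 0, 0, 0, 0, 0, 0, 0, 0, 0, 0, 0, 0, 0, 0, 0, 0, 0, 0, 0, 0, 0, 0, 0, 0, 0, 0, 0, 0]' --jaw 0.6

```text
clock: 47.05
position: [0.4454, 0.315, -0.0212]
tool_rot: [3.142, 0.0, 2.992]
force: [-0.4, 0.6, -0.4]
grip_width: 0.0508
```

Call:
drive_tool --rows '[0, 0, -3, 0, 0, 0, -12, 0, 0, 0, -28, 0, 0, 0, -50, 0, 0, 0, -75, 0, 0, 0, -100, 0, 0, 0, -125, 0, 0, 0, -145, 0, 0, 0, -158, 0, 0, 0, -160, 0]'

```text
clock: 48.3
position: [0.4457, 0.3151, 0.1398]
tool_rot: [3.14, 0.001, 2.992]
force: [-1.1, 0.7, -0.7]
grip_width: 0.0513
```

Run:
```python
from h import *
a=grab("top"); b=grab("side"); s=bot.observe(); print(s["clock"],s["force"],s["position"],s["grip_width"])
im=np.hstack([cv2.resize(a["pixels"][60:340,120:540],(450,300)),cv2.resize(b["pixels"][120:330,200:450],(350,300))]); cv2.imwrite("pics/end.png",im[:,:,::-1])
W=cloud(b); V=b["pixels"].max(-1); S=cv2.cvtColor(np.ascontiguousarray(b["pixels"]),cv2.COLOR_RGB2HSV)[...,1]
x,y,z=W[...,0],W[...,1],W[...,2]
m=(S<60)&(V>110)&(x>.28)&(x<.6)&(y>.24)&(y<.39)&(z<.02); print('blade z',np.round(np.percentile(z[m],[2,50,98])*1e3,1),'x',np.round(np.percentile(x[m],[1,99]),3),'y',np.round(np.percentile(y[m],[1,99]),3))
u=np.array([.99645,.0842]); w=np.array([-.0842,.99645])
for f in (a,b):
    W=cloud(f); h=cv2.cvtColor(np.ascontiguousarray(f["pixels"]),cv2.COLOR_RGB2HSV); H,S=h[...,0].astype(int),h[...,1]
    lon=W[...,:2]@u; lat=W[...,:2]@w+.0675; g=(H>40)&(H<95)&(S>80)&(lon>.5)&(lon<.8)
    print([np.round(np.percentile(lon[g&(abs(lat-q)<.009)&(W[...,2]>.04)],[1,99])*1e3,1).tolist() for q in (.057,.019,-.019,-.057)])
```

```text
48.4 [-0.25660815  0.65245392 -0.03860996] [0.44524786 0.31483946 0.13866296] 0.05108026301586297
blade z [-1.8  3.9  7.3] x [0.314 0.571] y [0.261 0.35 ]
[[623.8, 727.4], [624.3, 723.7], [624.5, 723.6], [623.8, 722.9]]
[[622.0, 722.3], [622.8, 723.6], [621.2, 721.4], [621.8, 724.4]]
```

View pics/end.png

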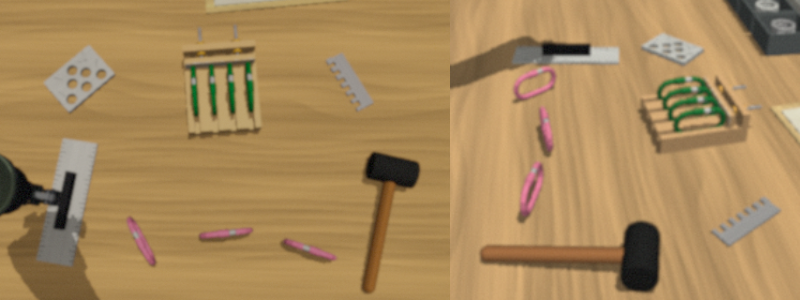

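The straightedge lies flat at about (68,200), clear of everything. The four fronts are in line within about 1 mm, and the other items have not moved.

```bash
python3 -c "
from h import *
print(bot.job_done())"
```

```text
the job is handed in; nothing more can be done
None
```

The four carabiners are squared up against the depth stop and the job is handed in, at about 48 s on the clock. I pushed the row back with the straightedge's long edge until I felt the stop. I then turned the edge slightly to even out the load and held it for about a second. The straightedge is now flat on the table, to the left of the stand.

- **Press:** about 10.2 N in total with almost no turning moment, so roughly 2.6 N on each carabiner. That split is worked out from the wrist force and moment; no single carabiner's force was measured. An upward force of up to about 5.5 N also built up on the blade. I put it down to friction at the contacts and did not confirm it. If it was shared evenly, each contact carried about 2.9 N in all.
- **Final check:** the four front ends agree within about 1 mm in the top camera and 1.6 mm in the side camera, which is about the limit of the camera calibration. They sit where the stop's position predicts. The mallet, wear gauge, rigging plate and pink look-alikes appear unmoved.
- **Missed first grip:** the real fingertips ended about 32 mm short of the reported tool point, so the fingers shut just above the grip bar without touching it. I measured this from the wrist camera, corrected the height and gripped on the second try.
- **Table contact:** gripping the straightedge and setting it down each pressed it on the table with about 20–25 N. I eased that off before letting go.

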